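Scrap the short grease coupler, snap a sound one onto the tilted nipple and hold

ROBOT

A 7-joint arm with a two-finger parallel gripper is mounted at the origin on the work surface. World frame = base frame: x ahead of the robot, y to its left, z up, the work surface at z = 0. Lengths are in m, angles in rad, forces in N, time in s.
With the tool pointing down it reaches from about 0.425 to 0.95 m from the base axis. Payload 4.7 kg.
Tool frame: the origin (TCP) lies on the centre line of the jaws, within the pads' length; the fingertips stand robot.nose_length ahead of it and the grasp point (between the pads) lies 8 mm behind it (robot.nose_length is the distance from the TCP to the fingertips, in m); z points along the fingers, x is the direction in which the jaws open and shut, and the axes are right-handed (so a half turn about z gives the same grasp; the last joint's range is limited). The gripper opens to 85 mm and grips with 20 to 120 N. Pads are 22 mm wide; open, the fingers measure 114 mm over their backs; the gripper's body (76 mm by 85 mm) begins 54 mm behind the grasp point. The pads swing forward as they close: fully open they stand 13 mm farther back than shut.
Start: joints at [-1.262, 0.469, -0.049, 1.532, 0.024, 1.141, -0.082], TCP at [0.224, 0.637, 0.242] pointing down, gripper open.
Joint ranges: [-2.59, 2.59], [-0.33, 1.99], [-1.39, 1.29], [0.1, 2.45], [-1.04, 4.18], [0.21, 1.99], [-2.66, 2.66]. Speed limits (rad/s): [2.57, 2.57, 3.14, 3.14, 3.14, 3.14, 3.14].

INTERFACE

Orientations are given as [roll, pitch, yaw] about the fixed x, y, z axes, in that order (R = Rz(yaw) Ry(pitch) Rx(roll)).
In Python, from plant import robot gives the robot as it stands. Calls block until the motion is done:
- robot.goto(position, orientation): joint-space move of the TCP to a pose.
- robot.move_straight(position, vel=0.15, attitude=None, contact_N=None): straight line of the TCP; attitude=None keeps the orientation; vel is the mean speed in m/s. With contact_N (N) it stops when the force on the tool has changed by that much, and returns True; else False.
- robot.move_joints(angles): joint-space move.
- robot.grip(opening, strength=None): opening from 0.0 (shut) to 1.0 (fully open); strength is the grip in N (None keeps the last); returns when the fingers have stopped.
- robot.sleep(seconds).
- robot.inverse_kinematics(position, orientation): joint angles nearest the present ones, or None.
- robot.sense(): the state.
- robot.grab_frame(name): name is "scene" or "top"; returns a dict with "image" (420x560x3 uint8, red, green, blue), "range_z" (420x560 float32, m along the optical axis (not along the pixel's ray), 0 where there is no reading), "fx", "fy", "cx", "cy" (pixels), "dist_coeffs" ([k1, k2, p1, p2, k3] as OpenCV has them; the pictures are not rectified), "R" (3x3) and "t" (3): a world point X has camera coordinates R X + t. Camera axes: x right, y down, z forward; pixel columns grow to the right and rows downward; lengths in m; the calibration is good to about 2 mm. A picture is of the moment at which its call begins.
A pose or a line that the arm cannot do raises robot.IKError and nothing moves.
- robot.close_job(): hands the job in, once; it reports no verdict.
The state is a dict: "t": time; "joint_pos": joint angles; "joint_velocities": joint speeds; "effort": joint torques, N m; "tcp_pos": TCP position; "tcp_rot": TCP orientation; "wrist_force": force on the tool from outside, world axes, zero at the start; "torque": the same for the moment, N m; "opening": opening from 0.0 (shut) to 1.0 (fully open).
Only numpy, scipy, OpenCV 4.12 (cv2) and the standard library are available. Lean on these libraries where they do the work, as an engineer would, in place of code of your own. Each camera call takes 0.05 s, during which the arm holds its last target.

TASK

The bearing block of the incense press needs greasing. Of the three grease couplers standing on the little wooden board, first put the one with the broken-off, short handle into the scrap tray and let go of it; then take either of the two sound ones and press it squarely onto the tilted grease nipple until the sprung nipple snaps in. Finish while still gripping the coupler and holding it pressed in against the spring; leave the spare coupler standing on the board and everything else on the bench where it is.

Things in the scene. Friction and masses are not known exactly. Their poses are not given: they have to be found in the camera images.
- coupler_a: sound grease coupler, 95 mm tall, about 160 g, upright on the board: dark steel cup, mouth down, 22 mm tall, 31 mm across (37 at the rim), below a bright round handle 24 mm across. Socket in the cup: 23 mm wide (29 at the flared mouth), 16 mm deep to its flat floor. Origin: centre of the mouth plane; z along its axis to the handle's end. Round, so its yaw means nothing.
- coupler_b: second sound coupler, same shape, size and axes as coupler_a; either may be used.
- coupler_short: the odd one: same cup (22 mm tall, mouth down) and 24 mm handle, but the handle is broken off short: only 66 mm tall in all, about 110 g. Origin at the centre of the mouth plane, z up its axis. Stands on the board with the other two, in any order.
- short_middle (a point): point on the axis of coupler_short, 33 mm from its mouth, its middle.
- board: fixed wooden board, 90 (x) x 240 (y) x 8 mm thick; origin under its centre. The three couplers stand on it in a row along its y axis, about 75 mm apart.
- scrap_tray: fixed open steel tray, 130 x 130 x 40 mm outside, walls and floor 5 mm; origin under its centre. It stands on one side of the board, the bearing block on the other; which side is which changes.
- bearing_block: fixed grey bearing block: foot 64 (x) x 170 (y) x 14 mm; round housing 72 mm across, 40 mm wide, axis along y at 45 mm height, 81 mm high over all; 25 mm shaft, 200 mm long, through it along y. A 30 mm boss and the nipple lean 25 degrees from vertical towards the block's own +x. Origin under its centre.
- nipple_tip (a point): head of the grease nipple: round steel, 20 mm across, 18 mm long, chamfered top, on a 14 mm stem, standing 34 mm out of its boss when out. Origin: centre of its top face; z outward along its axis (25 degrees from vertical). It moves as it is pressed. With a coupler fully on, the coupler's mouth lies 16 mm below this origin along the axis.
- nipple (a joint): how far the sprung nipple is pushed in along its axis, 0 (out) to 0.012 m (stop). It takes 6 N to start, rising to 9.5 N at 3 mm, then it snaps: the force falls to 5 N at 9 mm and rises to 9 N at 12 mm. The spring throws it out again, coupler and all, when the push is let off.
- jar: closed amber glass jar with brass lid, 68 mm across, 90 mm tall; origin under its centre. Bystander.
- red_tin: flat round red tin, 64 mm across, 28 mm tall; origin under its centre. Bystander.
- pack_a: flat pack of incense sticks, 170 x 50 x 16 mm (stick ends project 45 mm more at its +x end), lying along its x axis; origin under its centre. Bystander.
- pack_b: second flat pack of incense sticks, same size and axes as pack_a. Bystander.
- incense_tower: dark carved wooden incense tower, foot 70 x 60 mm, 122 mm tall; origin under its centre. Bystander.
- wrench: open-ended wrench, 150 mm long, lying along its x axis. Bystander.
Mind the look-alikes: they are no part of the job. What is shaped like the coupler_short but blue is not meant.

How it is judged:
On the way, in this order (a step that is already met when the one before it is completed fails the run):
1. the short coupler lies released in the scrap tray (x of short_middle in the frame of scrap_tray between -0.06 and 0.06 m and y of short_middle in the frame of scrap_tray between -0.06 and 0.06 m and height (world z) of short_middle below 0.055 m and contact force between the fingers and coupler_short below 0.1 N and linear speed of coupler_short below 0.05 m/s), for 0.2 s.
2. a sound coupler, gripped and square on the nipple, has pushed it in past its snap (value of joint nipple above 0.007 m and ((angle between the z axis of coupler_a and the z axis of nipple_tip, either way round below 0.14 rad and z of coupler_a in the frame of nipple_tip between -0.022 and -0.012 m and contact force between coupler_a and bearing_block above 2 N and contact force between the fingers and coupler_a above 2 N) or (angle between the z axis of coupler_b and the z axis of nipple_tip, either way round below 0.14 rad and z of coupler_b in the frame of nipple_tip between -0.022 and -0.012 m and contact force between coupler_b and bearing_block above 2 N and contact force between the fingers and coupler_b above 2 N))), for 0.2 s.
At the end, for the whole second after the job is handed in: Nipple pushed in more than 7 mm by a sound coupler gripped in the fingers, its mouth 12 to 22 mm below the nipple top, within 8 degrees of its axis, pressing over 2 N; short coupler at rest, untouched, in the tray; spare coupler upright within 30 mm of its start (all of step 1 and value of joint nipple above 0.007 m and ((angle between the z axis of coupler_a and the z axis of nipple_tip, either way round below 0.14 rad and z of coupler_a in the frame of nipple_tip between -0.022 and -0.012 m and contact force between coupler_a and bearing_block above 2 N and contact force between the fingers and coupler_a above 2 N and angle between coupler_b's own z axis and vertical below 0.1 rad and distance of coupler_b from where it was at the start of the episode below 0.03 m) or (angle between the z axis of coupler_b and the z axis of nipple_tip, either way round below 0.14 rad and z of coupler_b in the frame of nipple_tip between -0.022 and -0.012 m and contact force between coupler_b and bearing_block above 2 N and contact force between the fingers and coupler_b above 2 N and angle between coupler_a's own z axis and vertical below 0.1 rad and distance of coupler_a from where it was at the start of the episode below 0.03 m))); the arm keeps its last pose, push and grip.
It fails at once if a bystander was shifted by more than 30 mm (distance of any of jar, red_tin, pack_a, pack_b, incense_tower, wrench from where it was at the start of the episode above 0.03 m).
It also fails if it takes over 50 s, if anything falls off the work surface, if the arm or the gripper's body presses on something with over 40 N, if the wrist force passes 120 N, or if a joint passes its speed limit or range.

## Working session

There is one attempt and no reset: what is moved stays moved. The work goes in short steps, each a Python script; the robot and the scene stay as the last script left them, time stands still between calls to the robot, and variables do not carry over. Pictures are saved under pics/ and viewed, and the job is handed in when it is done.

```bash
ls; mkdir -p pics
python3 - <<'E'
from plant import robot
import cv2,numpy as np,pickle
for n in("scene","top"):
    f=robot.grab_frame(n); pickle.dump(f,open(f"{n}0.pkl","wb"))
    cv2.imwrite(f"pics/{n}0.png",cv2.resize(f["image"][:,:,::-1],(800,600)))
    print(n,f["fx"],f["cx"],f["cy"],f["dist_coeffs"],f["R"],f["t"])
s=robot.sense();print(s["t"],s["tcp_pos"],s["tcp_rot"],robot.nose_length)
E
```

```text
pics
scene 526.1757193920616 277.7350223221439 215.966319903826 [0.04402766 0.         0.         0.         0.        ] [[ 0.81208537  0.58353743 -0.00118947]
 [ 0.47242124 -0.65864329 -0.58566815]
 [-0.34254272  0.47505061 -0.81055006]] [-0.50262689 -0.20470247  1.29266939]
top 485.730678934578 284.26640764447205 208.1815273375801 [-0.1336727  0.         0.         0.         0.       ] [[ 0.01256531 -0.99982904 -0.01356445]
 [-0.99707398 -0.01150542 -0.07557186]
 [ 0.07540288  0.01447434 -0.99704809]] [0.01178444 0.59099275 1.15345171]
0.1 [0.22355693 0.63635858 0.24133905] [3.14148486e+00 1.80254461e-03 1.23297931e+00] 0.011
```

View pics/scene0.png

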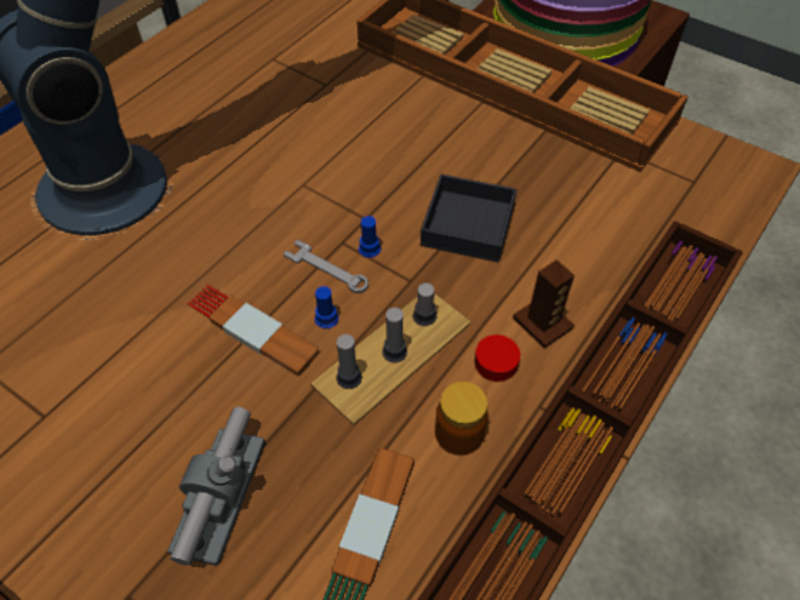

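View pics/top0.png

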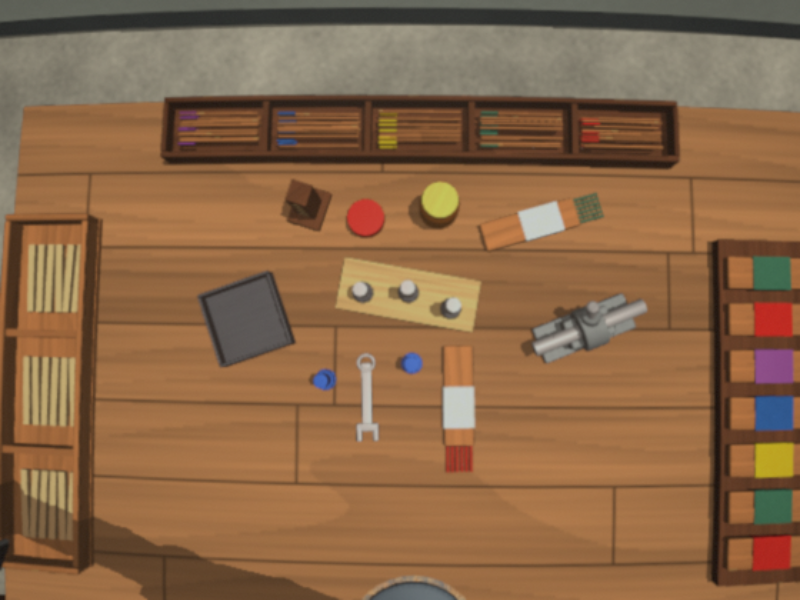

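The scene view shows the three couplers at about (347,360), (395,333) and (425,303), the tray at (470,217) and the block at (220,490). The one at (425,303) looks shortest. Next I'll measure them using depth.

```bash
cat > h.py <<'E'
import cv2,numpy as np,pickle
def K(f): return np.array([[f["fx"],0,f["cx"]],[0,f["fy"],f["cy"]],[0,0,1.]])
def cloud(f):
    H,W=f["range_z"].shape
    u,v=np.meshgrid(np.arange(W),np.arange(H))
    p=np.stack([u,v],-1).reshape(-1,1,2).astype(np.float64)
    n=cv2.undistortPoints(p,K(f),np.array(f["dist_coeffs"])).reshape(H,W,2)
    z=f["range_z"].astype(float)
    c=np.dstack([n[...,0]*z,n[...,1]*z,z])
    X=(c-np.array(f["t"]))@np.array(f["R"])
    X[z==0]=np.nan
    return X
def crop(f,name,x0,x1,y0,y1,s):
    im=f["image"][y0:y1,x0:x1,::-1]
    cv2.imwrite(name,cv2.resize(im,None,fx=s,fy=s,interpolation=cv2.INTER_CUBIC))
E
python3 - <<'E'
from h import *
fs={n:pickle.load(open(n+"0.pkl","rb")) for n in("scene","top")}
C={n:cloud(f) for n,f in fs.items()}
k=0.7
for n,X in C.items():
    tab=X[...,2]; 
    print(n,"table z med",np.nanmedian(tab[250:350,150:400]), "nan",np.isnan(tab).mean())
for n,pts in dict(scene=[(347,360),(395,333),(425,303)],top=[(361,290),(407,290),(452,307)]).items():
    for (u,v) in pts:
        u=int(u*k);v=int(v*k)
        w=C[n][v-22:v+23,u-15:u+16].reshape(-1,3); w=w[~np.isnan(w[:,0])]
        z=w[:,2]; top=np.percentile(z,99.5); m=z>top-0.006
        print(n,u,v,"top",top.round(4),m.sum(),"xy mid",((w[m].min(0)+w[m].max(0))/2).round(4))
X=C["top"];
def comp(mask,lab):
    nn,l,s,c=cv2.connectedComponentsWithStats(mask.astype(np.uint8))
    for i in range(1,nn):
        if s[i,4]>60: 
            w=X[l==i]; print(lab,c[i].round(0),s[i,4],np.nanmean(w,0).round(3),np.nanmax(w[:,2]).round(3))
comp((X[...,2]>0.018)&(X[...,0]>0.25)&(X[...,0]<0.8)&(abs(X[...,1])<0.5),"c")
E
python3 - <<'E'
import sys;sys.path.insert(0,'.')
from h import *
f=pickle.load(open("top0.pkl","rb"));crop(f,"pics/blk_t.png",360,470,190,265,7)
crop(f,"pics/cp_t.png",225,345,170,240,6)
f=pickle.load(open("scene0.pkl","rb"));crop(f,"pics/blk_s.png",110,200,275,400,4)
crop(f,"pics/cp_s.png",210,340,180,300,5)
E
```

```text
scene table z med 0.0012126969311553677 nan 0.004056122448979592
top table z med 0.00027623335818741004 nan 0.004034863945578232
scene 242 251 top 0.1056 117 xy mid [ 0.5739 -0.055   0.1035]
scene 276 233 top 0.1063 104 xy mid [0.6005 0.0183 0.104 ]
scene 297 212 top 0.0773 89 xy mid [0.5996 0.0963 0.0757]
top 252 203 top 0.0765 78 xy mid [0.5993 0.0944 0.0748]
top 284 203 top 0.106 79 xy mid [0.6012 0.0163 0.1045]
top 316 214 top 0.1054 73 xy mid [ 0.5736 -0.0562  0.1032]
c [212. 139.] 476 [0.744 0.187 0.098] 0.127
c [307. 143.] 730 [ 0.739 -0.034  0.079] 0.095
c [256. 152.] 540 [0.727 0.09  0.027] 0.034
c [170. 223.] 689 [0.552 0.296 0.035] 0.046
c [285. 203.] 144 [0.598 0.016 0.079] 0.109
c [253. 204.] 139 [0.597 0.092 0.058] 0.079
c [316. 215.] 140 [ 0.572 -0.055  0.078] 0.107
c [412. 229.] 1376 [ 0.543 -0.282  0.063] 0.125
c [288. 254.] 130 [0.48  0.008 0.049] 0.07
c [226. 265.] 132 [0.452 0.154 0.053] 0.072
```

Run:
```python
import cv2,numpy as np
a=cv2.imread("pics/blk_s.png");b=cv2.imread("pics/cp_s.png")[:500,:440]
print(a.shape,b.shape)
c=np.zeros((500,800,3),np.uint8);c[:,:360]=a;c[:,360:]=b;cv2.imwrite("pics/mix.png",c)
```

```text
(500, 360, 3) (500, 440, 3)
```

View pics/mix.png

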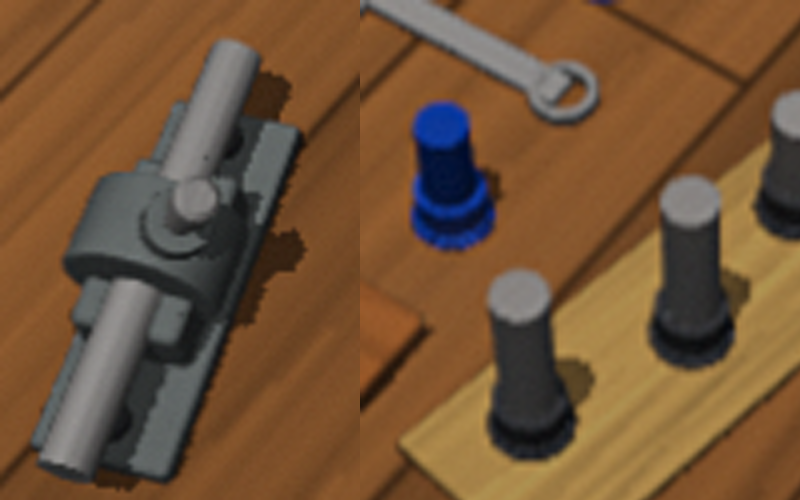

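View pics/blk_t.png

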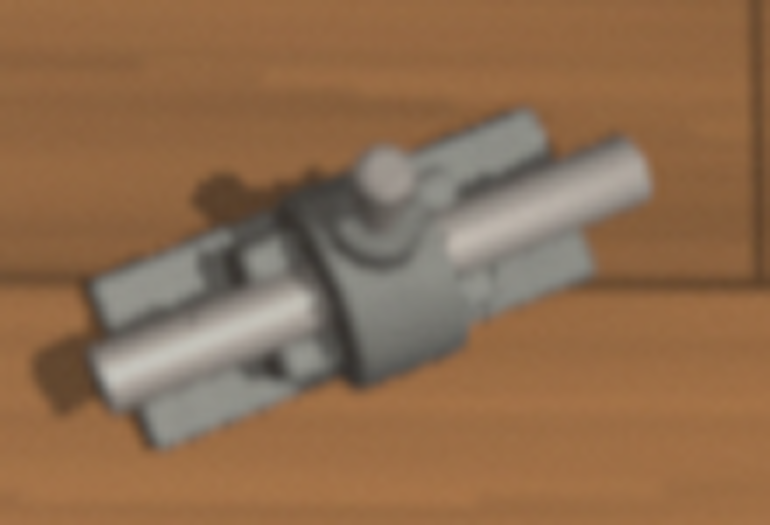

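Short coupler: at (0.599, 0.095), top z 0.076. The two sound ones are at (0.601, 0.017) and (0.574, -0.055). The block crops show the nipple leaning towards world +x, with its top at crop (385,172) in the top view. Next, the block axis and the nipple top.

Run:
```python
from h import *
fs={n:pickle.load(open(n+"0.pkl","rb")) for n in("scene","top")}
C={n:cloud(f) for n,f in fs.items()}
P={}
for n,X in C.items():
    m=(X[...,0]>0.42)&(X[...,0]<0.68)&(X[...,1]<-0.14)&(X[...,1]>-0.42)
    im=fs[n]["image"].astype(int); sat=im.max(-1)-im.min(-1)
    m&=sat<40
    foot=m&(abs(X[...,2]-0.014)<0.004)
    w=X[foot][:,:2]; r=cv2.minAreaRect((w*1000).astype(np.float32)); print(n,"foot",foot.sum(),r)
    sh=X[m&(X[...,2]>0.052)&(X[...,2]<0.062)][:,:2]
    c=sh.mean(0);u,s,vt=np.linalg.svd(sh-c,full_matrices=False)
    print(n,"shaft",len(sh),c.round(4),vt[0],np.degrees(np.arctan2(vt[0][1],vt[0][0])),np.ptp(sh@vt[0]))
    ex=sh@vt[0]; print("mid along",(ex.max()+ex.min())/2)
    tipz=np.nanpercentile(X[m][:,2],99.8); print("tip z",tipz)
    hi=m&(X[...,2]>0.105); w=X[hi]; print("hi",hi.sum(), w.min(0).round(4),w.max(0).round(4))
    P[n]=X[hi]
    # normals: cluster of top face
    for k in P[n][np.argsort(-P[n][:,2])][:60:3]: print(k.round(4),end=" ")
    print()
# tray
X=C["top"];m=(X[...,2]>0.03)&(X[...,2]<0.05)&(abs(X[...,0]-.55)<.12)&(abs(X[...,1]-.3)<.12)
print("tray",cv2.minAreaRect((X[m][:,:2]*1000).astype(np.float32)))
```

```text
scene foot 1032 ((544.4657592773438, -285.5086669921875), (65.63429260253906, 170.5352020263672), 21.728309631347656)
scene shaft 1065 [ 0.551  -0.2947] [ 0.36673598 -0.93032506] -68.48554273075345 0.19981327419305572
mid along 0.46509616937297976
tip z 0.12046987939647262
hi 134 [ 0.5602 -0.2848  0.1057] [ 0.5823 -0.2643  0.1229]
[ 0.5695 -0.2736  0.1229] [ 0.5711 -0.2758  0.1212] [ 0.5735 -0.2761  0.1209] [ 0.5693 -0.2766  0.1202] [ 0.5717 -0.2791  0.12  ] [ 0.5767 -0.2774  0.1196] [ 0.5679 -0.2683  0.1191] [ 0.5649 -0.2724  0.1188] [ 0.5687 -0.2717  0.1185] [ 0.5777 -0.2717  0.1183] [ 0.5661 -0.269   0.1181] [ 0.5737 -0.27    0.1179] [ 0.5685 -0.2692  0.1177] [ 0.5808 -0.2799  0.1176] [ 0.5696 -0.2705  0.1175] [ 0.5786 -0.2706  0.1174] [ 0.5754 -0.2814  0.1172] [ 0.5676 -0.2803  0.1171] [ 0.5721 -0.2662  0.1169] [ 0.5744 -0.271   0.1169] 
top foot 548 ((543.1604614257812, -286.044677734375), (62.49423599243164, 170.9639129638672), 22.03468132019043)
top shaft 549 [ 0.5428 -0.2846] [ 0.37054674 -0.92881382] -68.25065974296825 0.20040731663154354
mid along 0.46661307576020744
tip z 0.1216775033666712
hi 70 [ 0.5587 -0.2847  0.1052] [ 0.5811 -0.2662  0.1245]
[ 0.5646 -0.2709  0.1245] [ 0.5714 -0.2717  0.1218] [ 0.5648 -0.2786  0.1209] [ 0.5716 -0.2788  0.1203] [ 0.5671 -0.279   0.1197] [ 0.5716 -0.2746  0.1191] [ 0.5762 -0.2794  0.1184] [ 0.5673 -0.2816  0.1182] [ 0.5739 -0.2772  0.1178] [ 0.5716 -0.2682  0.1175] [ 0.5628 -0.275   0.1173] [ 0.5739 -0.2662  0.1166] [ 0.5762 -0.2685  0.1163] [ 0.5695 -0.2709  0.1157] [ 0.5695 -0.2665  0.1153] [ 0.574  -0.2711  0.1152] [ 0.5629 -0.2781  0.1143] [ 0.5674 -0.2669  0.1136] [ 0.5787 -0.2739  0.1132] [ 0.5811 -0.2765  0.1119] 
tray ((550.7671508789062, 292.75579833984375), (130.6124725341797, 131.6272430419922), 19.466611862182617)
```

View pics/cp_t.png

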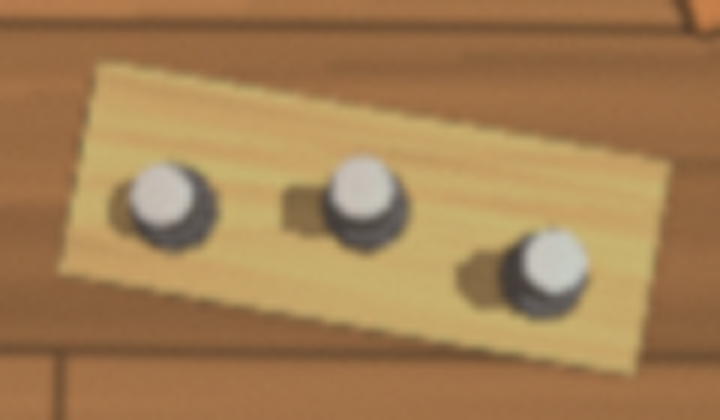

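Block yaw is about 21.8° from both the foot and the shaft, in both views, and the tray is at (0.551, 0.293). Next I'll refine the nipple tip and check that all the poses are reachable.

```bash
cat >> h.py <<'E'
from scipy.spatial.transform import Rotation as Rn
YAW=np.radians(21.8); BX=np.array([np.cos(YAW),np.sin(YAW),0])
A=np.sin(np.radians(25))*BX+np.cos(np.radians(25))*np.array([0,0,1.])
def tool(axis,xdir):
    z=-axis; x=xdir-z*(xdir@z); x/=np.linalg.norm(x); y=np.cross(z,x)
    return Rn.from_matrix(np.stack([x,y,z],1)).as_euler('xyz')
E
python3 - <<'E'
from h import *
from plant import robot
b=np.array([.5438,-.2858,.045])
BY=np.array([-BX[1],BX[0],0]); E1=np.cross(BY,A)
for n in("scene","top"):
    f=pickle.load(open(n+"0.pkl","rb"));X=cloud(f)
    m=(np.linalg.norm(X-np.array([.571,-.275,.112]),axis=-1)<.03)&(X[...,2]>.095)
    w=X[m]-b; s=w@A; l=w@E1; y=w@BY
    print(n,np.histogram(s,bins=np.arange(.05,.09,.002)))
    # top face
    st=np.median(s[s>np.percentile(s,60)]); k=abs(s-st)<.003
    print("face s",st,"E1",l[k].min(),l[k].max(),l[k].mean(),"BY",y[k].min(),y[k].max(),y[k].mean(), "ctr",(b+A*st+E1*l[k].mean()+BY*y[k].mean()).round(4))
for nm,p,ang in [("short",[.599,.095,.047],-.166),("b",[.574,-.055,.075],-.166),("tray",[.551,.293,.05],0.34)]:
  for k in (0,np.pi/2,np.pi,-np.pi/2):
    q=robot.inverse_kinematics(p,[np.pi,0,ang+k]); q2=robot.inverse_kinematics(np.add(p,[0,0,.13]),[np.pi,0,ang+k]);print(nm,round(k,2),None if q is None else np.round(q,2),q2 is not None)
tip=np.array([.5735,-.2745,.117])
for d in (.05,.16):
  for th in np.arange(0,360,45):
    xd=np.cos(np.radians(th))*E1+np.sin(np.radians(th))*BY
    q=robot.inverse_kinematics(tip+A*d,tool(A,xd)); print(d,th,None if q is None else np.round(q,2))
E
```

```text
scene (array([ 0,  0,  0,  0,  0,  1,  4,  4,  5,  7,  4,  6, 11, 25, 44, 27,  4,
        0,  0]), array([0.05 , 0.052, 0.054, 0.056, 0.058, 0.06 , 0.062, 0.064, 0.066,
       0.068, 0.07 , 0.072, 0.074, 0.076, 0.078, 0.08 , 0.082, 0.084,
       0.086, 0.088]))
face s 0.0801056484015258 E1 -0.009298272891997094 0.008242394514866818 -0.0004308429877523862 BY -0.008240478467347634 0.008926523763905453 0.00023005651941152282 ctr [ 0.5748 -0.2732  0.1178]
top (array([ 0,  2,  1,  0,  0,  3,  2,  3,  3,  4,  2,  1,  6, 17, 20,  8,  5,
        0,  0]), array([0.05 , 0.052, 0.054, 0.056, 0.058, 0.06 , 0.062, 0.064, 0.066,
       0.068, 0.07 , 0.072, 0.074, 0.076, 0.078, 0.08 , 0.082, 0.084,
       0.086, 0.088]))
face s 0.07981842708887237 E1 -0.011957235687353305 0.007479977360532592 -0.002599957175021469 BY -0.008029724071637592 0.008417896422429492 0.0006078954849796958 ctr [ 0.5727 -0.2736  0.1184]
short 0 [-0.55  0.62  0.45  1.88 -0.39  0.72 -0.05] True
short 1.57 [-0.33  0.59  0.14  1.87 -0.12  0.7   1.28] True
short 3.14 [-0.07  0.59 -0.21  1.85  0.18  0.71  2.6 ] True
short -1.57 [-
[... 642 characters left out ...]
01  1.35  2.32]
0.05 135 [ 0.86  0.98 -1.18  1.41  0.92  1.79  2.38]
0.05 180 [-0.35  0.94  1.11  1.49 -0.44  1.41 -1.99]
0.05 225 [-0.35  0.94  1.11  1.49 -0.44  1.41 -1.21]
0.05 270 [-0.27  0.83  0.9   1.49 -0.28  1.37 -0.56]
0.05 315 [-0.22  0.8   0.8   1.49 -0.22  1.35  0.16]
0.16 0 [-0.17  0.73  0.7   1.28 -0.12  1.57  0.86]
0.16 45 [-0.12  0.71  0.6   1.27 -0.07  1.57  1.6 ]
0.16 90 [-0.05  0.68  0.47  1.27  0.    1.57  2.32]
0.16 135 [ 0.76  0.93 -1.18  1.2   0.88  1.94  2.46]
0.16 180 [-0.33  0.88  1.11  1.29 -0.38  1.62 -2.06]
0.16 225 [-0.33  0.88  1.11  1.29 -0.38  1.62 -1.27]
0.16 270 [-0.25  0.79  0.89  1.28 -0.24  1.59 -0.61]
0.16 315 [-0.2   0.75  0.78  1.28 -0.17  1.58  0.12]
```

Run:
```python
from h import *
from plant import robot
o=[np.pi,0,-.166]
robot.goto([.599,.0945,.19],o); robot.grip(1.0,60)
robot.move_straight([.599,.0945,.047],vel=.12)
robot.grip(0.0,60); s=robot.sense(); print(s["t"],s["opening"],s["wrist_force"])
robot.move_straight([.599,.0945,.18],vel=.15)
o2=[np.pi,0,.34]
robot.goto([.551,.293,.18],o2); s=robot.sense(); print(s["t"],s["opening"],s["wrist_force"],s["tcp_pos"])
f=robot.grab_frame("scene");crop(f,"pics/hold.png",240,440,60,260,3)
```

```text
4.6083 0.26593017020463716 [-0.14280889  0.0565641   2.02038038]
6.475 0.26510571296175345 [-0.24036841 -1.17269112 -1.19833577] [0.55161159 0.29096746 0.17970854]
```

View pics/hold.png

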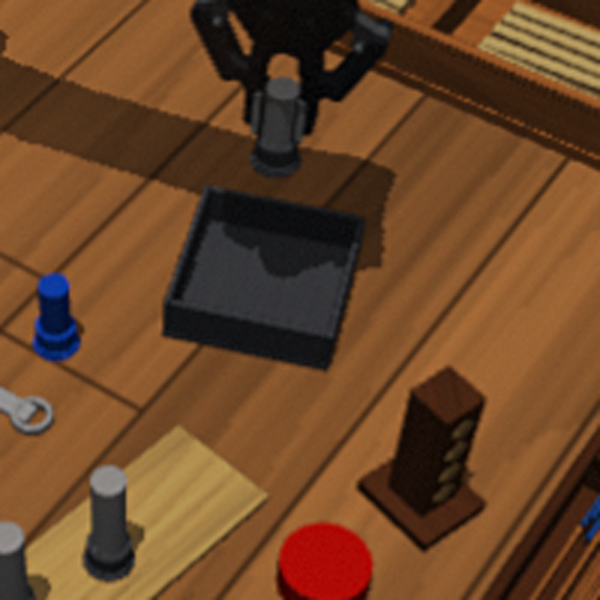

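The picture shows the short coupler gripped upright over the tray, at crop (275,125), and it's gone from the board. Now I'll lower it and release it.

Run:
```python
from h import *
from plant import robot
c=robot.move_straight([.551,.293,.041],vel=.1,contact_N=6)
s=robot.sense();print(c,s["tcp_pos"],s["wrist_force"])
robot.grip(0.5,60); robot.sleep(.2)
robot.move_straight([.551,.293,.2],vel=.15)
robot.sleep(.3)
robot.goto([.5735,-.0555,.22],[np.pi,0,-.166])
f=robot.grab_frame("scene");crop(f,"pics/rel.png",210,410,90,290,3)
f=robot.grab_frame("top");pickle.dump(f,open("top1.pkl","wb"));crop(f,"pics/rel_t.png",120,350,170,270,3.4)
print(robot.sense()["t"])
```

```text
True [0.5504209  0.29270547 0.04426761] [-0.14303545  0.39896214  4.23727383]
11.2333
```

View pics/rel.png

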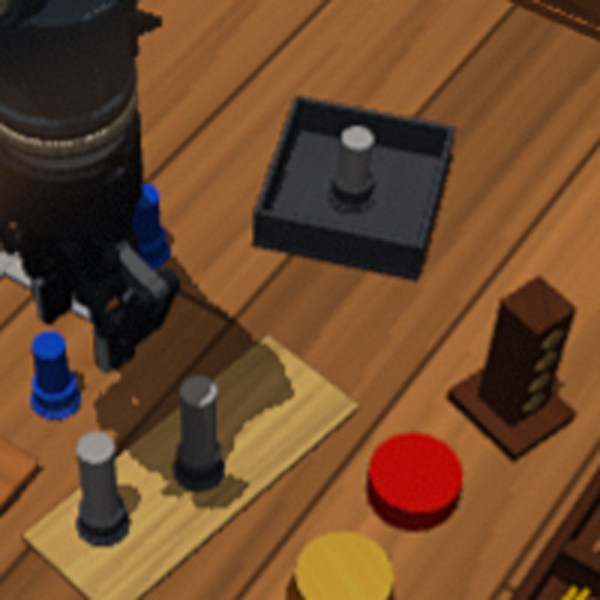

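The short coupler stands free in the tray at crop (352,165) and both sound ones are upright. Next I grip the coupler at (0.574, -0.055) and bring it above the nipple.

Run:
```python
from h import *
from plant import robot
BY=np.array([-BX[1],BX[0],0]); E1=np.cross(BY,A)
p=[.5737,-.0556]
robot.goto(p+[.2],[np.pi,0,-.166]); robot.grip(1.0,100)
robot.move_straight(p+[.072],vel=.12)
robot.grip(0.0,100); s=robot.sense(); print(s["t"],s["opening"],s["tcp_pos"],s["wrist_force"])
robot.move_straight(p+[.22],vel=.2)
tip=np.array([.5743,-.2733,.1175])
xd=np.cos(np.radians(-20))*E1+np.sin(np.radians(-20))*BY
robot.goto(tip+A*.064+A*.03,tool(A,xd)); robot.sleep(.3)
s=robot.sense(); print(s["t"],s["opening"],s["tcp_pos"],tip+A*.094,s["wrist_force"])
for n in("scene","top"):
    f=robot.grab_frame(n);pickle.dump(f,open(n+"2.pkl","wb"))
    (crop(f,"pics/pre_s.png",90,240,230,400,3.5) if n=="scene" else crop(f,"pics/pre_t.png",330,480,150,270,5))
```

```text
13.8083 0.2572714470236845 [ 0.57387088 -0.05560362  0.07233458] [-0.96283529 -0.64407259  3.89196191]
15.8417 0.2546179147139304 [ 0.61146772 -0.25726277  0.20347411] [ 0.61118514 -0.258547    0.20269293] [-0.45896152 -0.01174618 -2.01252382]
```

View pics/pre_s.png

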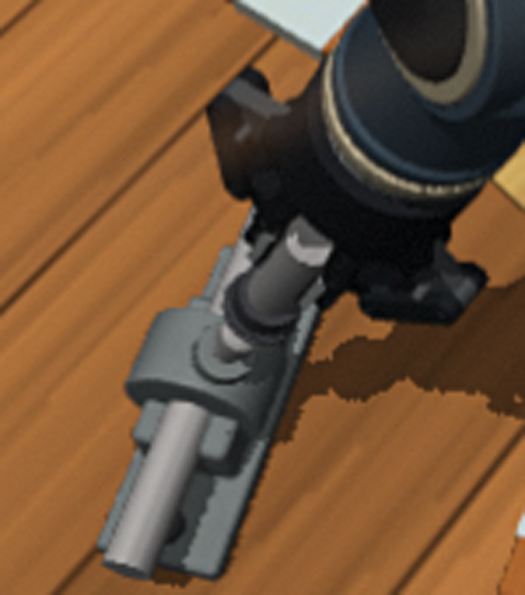

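View pics/pre_t.png

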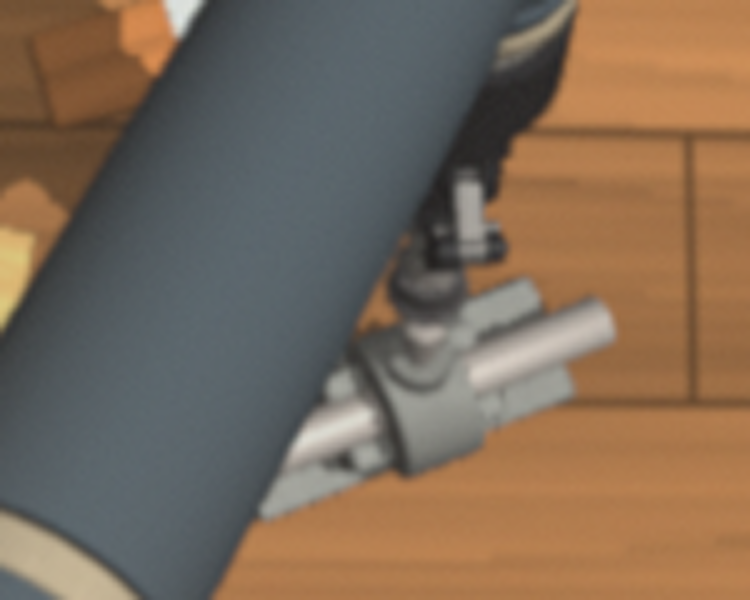

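Both views show the coupler in line with the nipple: the cup is at (262,305) and the nipple at (232,345) in the scene crop, and (428,285) / (428,330) in the top crop. Now I engage it carefully and push.

Run:
```python
from h import *
from plant import robot
tip=np.array([.5743,-.2733,.1175])
def rep(l,c):
    s=robot.sense(); d=np.array(s["tcp_pos"])-tip; F=np.array(s["wrist_force"]); 
    print(l,c,"t",round(s["t"],2),"axial",round(d@A,4),"lat",(d-A*(d@A)).round(4),"Fax",round(F@A,1),"F",F.round(1),round(s["opening"],3))
rep("pre",0)
for k in (.075,.066,.058,.053):
    c=robot.move_straight(tip+A*k,vel=.04,contact_N=12); rep(k,c)
    if c: break
```

```text
pre 0 t 15.94 axial 0.0947 lat [-0.0001  0.0007 -0.0001] Fax -1.2 F [ 0.2 -0.6 -1.3] 0.257
0.075 False t 16.57 axial 0.0749 lat [ 0. -0. -0.] Fax -1.9 F [-0.1  0.8 -2.1] 0.263
0.066 False t 16.94 axial 0.0656 lat [-0.0001  0.0001  0.    ] Fax -2.2 F [-0.3  0.4 -2.4] 0.257
0.058 False t 17.29 axial 0.0576 lat [-0.0001  0.0001  0.0001] Fax -1.7 F [ 0.1  0.6 -2.1] 0.257
0.053 False t 17.57 axial 0.0527 lat [-0.0001  0.0001  0.    ] Fax -1.6 F [-0.2  0.5 -1.8] 0.257
```

The head is inside the socket with no side load. Now I press.

Run:
```python
from h import *
from plant import robot
tip=np.array([.5743,-.2733,.1175])
for k in (.050,.048,.046,.044,.042,.040,.038,.0365,.035):
    c=robot.move_straight(tip+A*k,vel=.03,contact_N=20)
    s=robot.sense(); d=np.array(s["tcp_pos"])-tip; F=np.array(s["wrist_force"]); 
    print(k,c,"t",round(s["t"],2),"axial",round(d@A,4),"Fax",round(F@A,1),"F",F.round(1))
    if c or F@A>16: break
robot.sleep(.3)
for n in("scene","top"):
    f=robot.grab_frame(n);pickle.dump(f,open(n+"3.pkl","wb"))
    (crop(f,"pics/in_s.png",90,240,230,400,3.5) if n=="scene" else crop(f,"pics/in_t.png",330,480,150,270,5))
```

```text
0.05 False t 17.82 axial 0.0498 Fax -1.0 F [-0.   0.3 -1.2]
0.048 False t 18.07 axial 0.0487 Fax 1.2 F [0.4 0.5 1. ]
0.046 False t 18.32 axial 0.0474 Fax 6.5 F [1.9 0.8 6.2]
0.044 False t 18.57 axial 0.0457 Fax 6.9 F [1.4 2.2 6.6]
0.042 False t 18.82 axial 0.0433 Fax 6.6 F [1.3 1.5 6.4]
0.04 False t 19.07 axial 0.0403 Fax 2.6 F [1.7 0.9 2. ]
0.038 False t 19.32 axial 0.0382 Fax 3.9 F [2.5 1.  3.1]
0.0365 False t 19.57 axial 0.0371 Fax 5.8 F [2.8 1.5 4.9]
0.035 False t 19.82 axial 0.0366 Fax 10.3 F [3.5 1.7 9.6]
```

View pics/in_s.png

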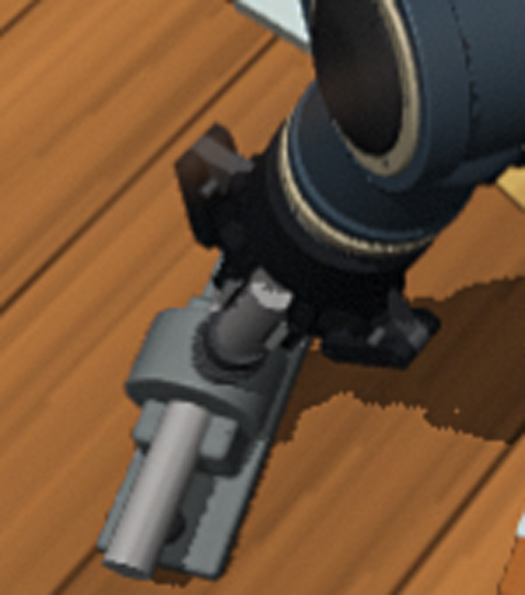

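The force dip (6.9 → 2.6 N) and rise match the snap, and the travel of about 12 mm is at the stop. The picture shows the cup seated on the boss at (232,350). I'll check that the hold is steady and that the rest of the bench is undisturbed.

Run:
```python
from h import *
from plant import robot
tip=np.array([.5743,-.2733,.1175])
robot.sleep(.7)
s=robot.sense(); d=np.array(s["tcp_pos"])-tip; F=np.array(s["wrist_force"]); 
print(s["t"],"axial",d@A,"Fax",F@A,s["opening"], "tilt deg",np.degrees(np.arccos(-Rn.from_euler('xyz',s["tcp_rot"]).as_matrix()[:,2]@A)))
f0=pickle.load(open("scene0.pkl","rb"));f=pickle.load(open("scene3.pkl","rb"))
cv2.imwrite("pics/fin.png",np.hstack([f["image"][:,:,::-1]])) 
X0,X=cloud(f0),cloud(f)
for nm,c,r,z0 in [("spare",(.601,.017),.02,.095),("short in tray",(.551,.293),.04,.055)]:
    for n,Y in(("before",X0),("now",X)):
        m=(np.hypot(Y[...,0]-c[0],Y[...,1]-c[1])<r)&(Y[...,2]>z0)
        print(nm,n,m.sum(),np.nanmean(Y[m],0).round(4) if m.sum() else None)
```

```text
20.9167 axial 0.03662253189579197 Fax 10.285657223519555 0.26253455444106993 tilt deg 0.1127638907831932
spare before 120 [0.6022 0.0161 0.103 ]
spare now 115 [0.6021 0.0171 0.1026]
short in tray before 0 None
short in tray now 115 [0.55   0.2907 0.068 ]
```

View pics/fin.png

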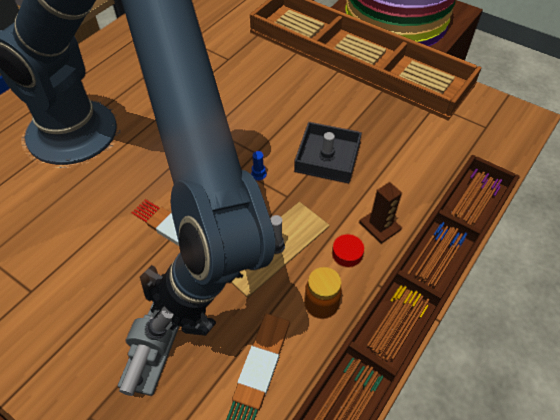

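The short coupler stands in the tray at (329,147), the spare is upright at (277,232), and the visible bystanders haven't moved. The hold is steady, so I'm handing the job in.

Run:
```python
from plant import robot
print(robot.close_job()); print(robot.sense()["t"])
```

```text
the job is handed in; nothing more can be done
None
the job is handed in; nothing more can be done
```

The short coupler is standing released in the scrap tray, and a sound coupler (the one from the block end of the row) is held pressed onto the tilted nipple. I handed the job in at about 21 s of the 50 s allowed; no verdict was reported.

**Last checks**
- **Snap:** the push force along the nipple axis rose to 6.9 N, fell to 2.6 N, then climbed again. That matches the nipple snapping in. I did not have a direct reading of the nipple joint.
- **Hold:** the coupler moved in about 12 mm from first contact, so the nipple should be at its stop. The force stayed at 10.3 N over the last second or so.
- **Squareness:** the tool was within 0.1° of the nipple axis I measured. I checked the coupler's own alignment only by eye, in the two camera views just before engaging.
- **Short coupler:** it stands at about (0.550, 0.291), close to the tray centre, with the gripper well clear.
- **Spare coupler:** it is upright and within about 1 mm of where it started.
- **Bystanders:** I checked these only by eye. Those visible in the last picture looked unmoved. The wrench and part of the red-ended stick pack were hidden behind the arm, so I could not check them at the end.

None of the checks failed or disagreed.

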